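# Tighten a wheel hub's bearing retaining ring with the pin spanner

### The arm

A 6-joint arm with a two-finger parallel gripper is mounted at the origin on the work surface. World frame = base frame: x ahead of the robot, y to its left, z up, the work surface at z = 0. Lengths are in m, angles in rad, forces in N, time in s.
With the tool pointing down it reaches from about 0.225 to 0.875 m from the base axis. Payload 3.4 kg.
Tool frame: the origin (TCP) lies between the finger pads; the fingertips stand 11 mm ahead of it and the grasp point (between the pads) lies 8 mm behind it; z points along the fingers, y is the direction in which the jaws open and shut (so a half turn about z gives the same grasp; the last joint's range is limited). The gripper opens to 85 mm and grips with 20 to 120 N. Pads are 22 mm wide; open, the fingers measure 114 mm over their backs; the gripper's body (76 mm by 85 mm) begins 54 mm behind the grasp point. The pads swing forward as they close: fully open they stand 13 mm farther back than shut.
Start: joints at [1.169, 0.276, 1.505, -0, 1.361, -0.121], TCP at [0.159, 0.553, 0.242] pointing down, gripper open.
Joint ranges: [-2.89, 2.89], [-0.75, 2.08], [0.22, 2.7], [-1.18, 4.32], [0.11, 2.71], [-2.7, 2.7]. Speed limits (rad/s): [2.57, 2.57, 3.14, 3.14, 3.14, 3.14].

### API

Orientations are given as a unit quaternion [w, x, y, z].
In Python, from rig import manip gives the robot as it stands. The module is installed in compiled form; this text tells all that it offers.
- The arm moves only by the tool move_arm, never from a script. Its argument "series" is a list that holds one entry, the list of rows, each a list of 7 numbers: the shift along the world's x, y, z in m, then the turn, a rotation vector about the world's x, y, z in rad, then the finger opening in m, from 0 to 0.0854. A call has 1 to 20 rows; each row shifts and turns the commanded pose from where the row before left it; what a row does not reach is not made up. A row lasts 1/12 s, in which the tool goes at most 41.7 mm and 7.16 degrees, less where a joint would pass 70% of its speed; a pose out of reach is approached as far as the arm can. A call with a gripper value outside its range is refused whole. The fingers move at their own pace and stop on an object; "newtons" is the grip in N (left out, the last holds). Time passes only in rows, so rows that do not move let the fingers close. It gives the time, the measured TCP pose, the force and the opening at its end, in the units of the state.
- manip.get_state(): the state, without advancing time (a new reading comes with each control period).
- manip.get_image(name): name is "scene" or "top"; returns a dict with "color" (400x640x3 uint8, red, green, blue), "fx", "fy", "cx", "cy" (pixels), "R" (3x3) and "t" (3): a world point X has camera coordinates R X + t. Camera axes: x right, y down, z forward; pixel columns grow to the right and rows downward; lengths in m; the calibration is good to about 2 mm. A picture is of the moment at which its call begins. There is no depth.
- manip.sign_off(): hands the job in, once; it reports no verdict.
The state is a dict: "clock": time; "qpos": joint angles; "qd": joint speeds; "effort": joint torques, N m; "position": TCP position; "ee_rot": TCP orientation; "contact_force": force on the tool from outside, world axes, zero at the start; "moment": the same for the moment, N m; "width": finger opening in m.
Only numpy, scipy, OpenCV 4.12 (cv2) and the standard library are available. Lean on these libraries where they do the work, as an engineer would, in place of code of your own. Each camera call takes 0.05 s, during which the arm holds its last target.

### The job

Tighten the brass retaining ring in the wheel hub: take the red-gripped pin spanner, the one whose pins match the ring's holes, set both pins fully into the ring's two outer holes and turn it clockwise (seen from above) until the ring comes up against its stop, where its holes line up with the white marks on the hub's rim. Turn the ring only with the spanner, then let go and leave the spanner standing in the ring. Leave the blue spanner where it is.

Things in the scene. Friction and masses are not known exactly. Their poses are not given: they have to be found in the camera images.
- wide_grip (a point): The right tool: red two-pin spanner, upright: steel bar 106 x 22 x 14 mm with a red grip block on its middle (44 mm along the bar, 22 across, 50 tall) and two pins down from its ends, 10 mm thick, 20 long, 84 mm apart. Pins sit in a black stand block; lifts out. Point: centre of the grip block, 39 mm above the bar's underside. x along the bar through both pins, z up. 0.3 kg; half a turn makes no difference.
- ring_top (a point): Brass ring, 124 mm wide, level in a fixed dark hub. Point: centre of its top face, 70 mm above the bench; hub rim (126 mm inside, 150 outside) 8 mm higher. x runs through the two spanner holes (x = -42 and +42 mm), 24 mm wide, 24 deep; z up. The 26 mm middle hole is only the bore. With the bar resting on the ring the pins have 7 mm play all round: up to 10 degrees of turn before they drive it.
- ring (a joint): Turn of the ring in rad, growing as it is tightened (clockwise from above). It starts between 0.15 and 0.45; a hard stop lies at 1.05: fully tight, the hole line at the two white paint marks on the hub's rim. Friction of about 0.15 N m keeps it where it is left.
- narrow_grip (a point): Bystander, wrong size: blue two-pin spanner, upright: steel bar 74 x 22 x 14 mm with a blue grip block on its middle (44 mm along the bar, 22 across, 50 tall) and two pins down from its ends, 10 mm thick, 20 long, 52 mm apart. Pins sit in a black stand block; lifts out. Point: centre of the grip block, 39 mm above the bar's underside. x along the bar through both pins, z up. Red and blue may swap places.
Things that resemble listed ones, but are neither listed nor needed, are in the scene too. Leave any orange or purple look-alike of the part that bears wide_grip alone.

How it is judged:
On the way, in this order (a step that is already met when the one before it is completed fails the run):
1. both pins of the red spanner are down in the ring's holes, before the ring has been tightened (horizontal distance between wide_grip and ring_top below 0.014 m and z of wide_grip in the frame of ring_top below 0.047 m and angle between the x axis of wide_grip and the x axis of ring_top, either way round below 0.3 rad and angle between wide_grip's own z axis and vertical below 0.2 rad and value of joint ring below 0.7 rad), for 0.2 s.
2. the ring is turned up to its stop with the spanner in it (horizontal distance between wide_grip and ring_top below 0.014 m and z of wide_grip in the frame of ring_top below 0.047 m and angle between the x axis of wide_grip and the x axis of ring_top, either way round below 0.3 rad and angle between wide_grip's own z axis and vertical below 0.2 rad and value of joint ring above 0.88 rad), for 0.2 s.
At the end, for the whole second after the job is handed in: The ring is within 10 degrees (0.17 rad) of its stop, and the red spanner stands released and at rest in it: its bar within 8 mm of the ring's top face, within 14 mm of the ring's centre, along the hole line to within 17 degrees and upright to within 11 degrees (all of step 2 and linear speed of wide below 0.02 m/s); the robot touches nothing.
It fails at once if the ring is turned while the red spanner is not in its holes (value of joint ring above 0.7 rad and not (horizontal distance between wide_grip and ring_top below 0.014 m and z of wide_grip in the frame of ring_top below 0.047 m and angle between the x axis of wide_grip and the x axis of ring_top, either way round below 0.3 rad and angle between wide_grip's own z axis and vertical below 0.2 rad)).
It fails at once if the blue spanner is moved by more than 30 mm (distance of narrow_grip from where it was at the start of the episode above 0.03 m).
It also fails if it takes over 38 s, if anything falls off the work surface, if the arm or the gripper's body presses on something with over 40 N, if the wrist force passes 120 N, or if a joint passes its speed limit or range.

## Working session

There is one attempt and no reset: what is moved stays moved. The work goes in short steps, Python scripts to look and compute and a tool call to move; the robot and the scene stay as the last step left them, time stands still between calls to the robot, and variables do not carry over. Pictures are saved under pics/ and viewed, and the job is handed in when it is done.

Besides the shell and the picture viewer there is one more tool, called after "Call:" as name(argument=value, ...), one argument or row to a line, values as JSON. move_arm: Moves the arm, as the interface text tells. Its arguments: {"type":"object","properties":{"series":{"type":"array"},"newtons":{"type":"number"}},"required":["series"]}

```bash
mkdir -p pics; python3 - <<'E'
from rig import manip
import cv2,numpy as np,pickle
d={}
for n in("scene","top"):
    im=manip.get_image(n);d[n]=im
    cv2.imwrite(f"pics/{n}0.png",im["color"][:,:,::-1])
    print(n,im["fx"],im["fy"],im["cx"],im["cy"],np.round(im["R"],4).tolist(),np.round(im["t"],4), (-im["R"].T@im["t"]).round(3))
pickle.dump(d,open("v0.pkl","wb"))
s=manip.get_state();print({k:np.round(v,3) for k,v in s.items()})
E
```

```text
scene 444.54649375765376 444.54649375765376 320.11272696251314 203.010771650404 [[-0.4268, 0.9042, 0.0169], [0.5313, 0.2658, -0.8044], [-0.7319, -0.3343, -0.5938]] [ 0.1532 -0.1733  1.1846] [1.024 0.304 0.561]
top 395.4224764547629 395.4224764547629 325.0231752322305 205.2285869759749 [[0.004, -0.9997, 0.0251], [-0.9821, -0.0087, -0.1884], [0.1886, -0.0238, -0.9818]] [0.0394 0.4529 0.8747] [0.28  0.064 0.943]
{'clock': np.float64(0.1), 'qpos': array([ 1.169,  0.277,  1.506, -0.   ,  1.361, -0.121]), 'qd': array([ 0.   ,  0.   , -0.004, -0.001,  0.   ,  0.   ]), 'effort': array([ 1.000e-03, -4.177e+01, -2.464e+01, -0.000e+00,  6.000e-03,
       -0.000e+00]), 'position': array([0.159, 0.552, 0.242]), 'ee_rot': array([-0.   ,  0.14 ,  0.99 , -0.001]), 'contact_force': array([0.215, 0.449, 0.37 ]), 'moment': array([ 0.084, -0.043,  0.025]), 'width': np.float64(0.085)}
```

View pics/scene0.png

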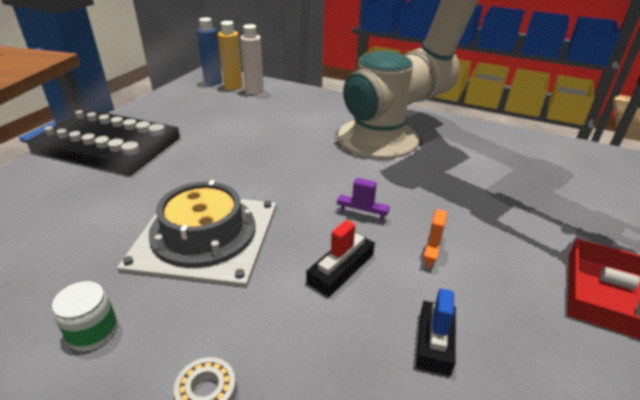

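View pics/top0.png

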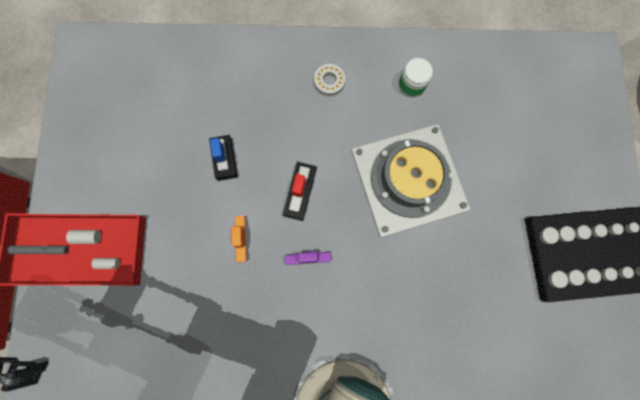

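Red candidates in top view: the red-gripped spanner (299,185), purple (308,257) and orange (239,238) look-alikes, blue spanner (218,150) and the red tray (70,250). By the description I choose (299,185), which is scene (343,238). Next is a close crop of it.

```bash
python3 - <<'E'
import pickle,cv2,numpy as np
d=pickle.load(open("v0.pkl","rb"))
t=d["top"]["color"];s=d["scene"]["color"]
def c(im,x,y,w,h,W,H): return cv2.resize(im[y:y+h,x:x+w],(W,H),interpolation=cv2.INTER_CUBIC)
a=np.hstack([c(t,270,150,60,80,300,400),c(s,300,210,80,85,400,400)])
b=np.hstack([c(t,360,130,110,100,400,360),c(s,130,165,150,110,400,360)])
cv2.imwrite("pics/c1.png",a[:,:,::-1]);cv2.imwrite("pics/c2.png",b[:,:,::-1])
E
```

```text
(no output)
```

View pics/c1.png

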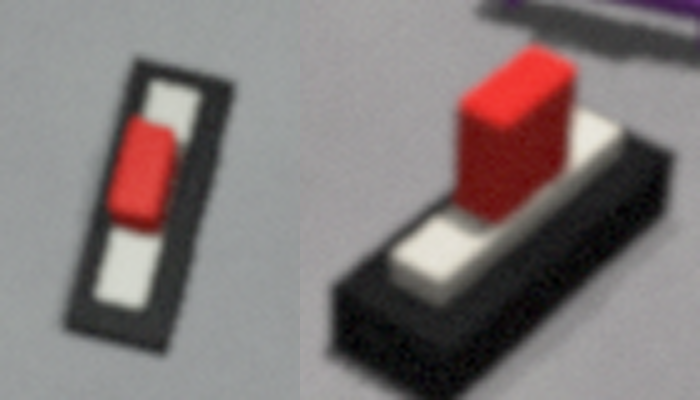

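View pics/c2.png

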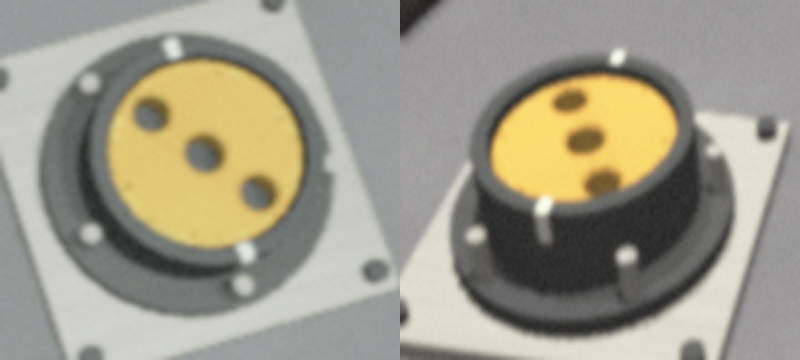

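```bash
cat >h.py <<'E'
import numpy as np,cv2
def ray(im,p):
    k=np.array([(p[0]-im["cx"])/im["fx"],(p[1]-im["cy"])/im["fy"],1.])
    d=im["R"].T@k; return -im["R"].T@im["t"],d/np.linalg.norm(d)
def plane(im,p,z):
    o,d=ray(im,p); return o+d*(z-o[2])/d[2]
def tri(a,p,b,q):
    o1,d1=ray(a,p);o2,d2=ray(b,q)
    s=np.linalg.lstsq(np.c_[d1,-d2],o2-o1,rcond=None)[0]
    x,y=o1+s[0]*d1,o2+s[1]*d2
    return (x+y)/2,np.linalg.norm(x-y)
def proj(im,X):
    c=im["R"]@np.array(X)+im["t"]; return np.array([im["fx"]*c[0]/c[2]+im["cx"],im["fy"]*c[1]/c[2]+im["cy"]])
def hsv(im): return cv2.cvtColor(im["color"],cv2.COLOR_RGB2HSV)
def blobs(m,amin=4):
    n,l,st,c=cv2.connectedComponentsWithStats(m.astype(np.uint8))
    return [(st[i,4],c[i],l==i) for i in range(1,n) if st[i,4]>=amin]
def sub(mask,x0,y0,x1,y1):
    r=np.zeros_like(mask);r[y0:y1,x0:x1]=mask[y0:y1,x0:x1];return r
E
python3 - <<'E'
from h import *;import pickle
d=pickle.load(open("v0.pkl","rb"));T=d["top"];S=d["scene"]
R={}
for n,im,bx,bg in(("top",T,(275,155,325,225),(365,135,465,220)),("scene",S,(300,210,385,295),(140,170,250,255))):
    H=hsv(im);h,s,v=H[...,0].astype(int),H[...,1].astype(int),H[...,2].astype(int)
    red=((h<8)|(h>172))&(s>120)
    top=sub(red&(v>(215 if n=="scene" else 190)),*bx)
    b=max(blobs(top),key=lambda q:q[0]);R[n,'red']=b[1];print(n,"redtop",b[0],b[1].round(1))
    ys,xs=np.where(b[2]);print(cv2.minAreaRect(np.c_[xs,ys].astype(np.float32)))
    steel=sub((s<60)&(v>190),*bx)
    for a,c,m in blobs(steel,8):
        ys,xs=np.where(m);print(" steel",a,c.round(1),cv2.boxPoints(cv2.minAreaRect(np.c_[xs,ys].astype(np.float32))).round(1).tolist())
    yel=sub((h>12)&(h<30)&(s>90)&(v>150),*bg)
    b=max(blobs(yel),key=lambda q:q[0])[2].astype(np.uint8)
    cs,_=cv2.findContours(b,cv2.RETR_EXTERNAL,cv2.CHAIN_APPROX_NONE)
    c=max(cs,key=cv2.contourArea);hull=cv2.convexHull(c)
    fill=cv2.drawContours(np.zeros_like(b),[hull],-1,1,-1)
    print(" ring ell",cv2.fitEllipse(c))
    hl=[]
    for a,cc,m in blobs((fill>0)&(b==0),10):
        print("  hole",a,cc.round(1),plane(im,cc,.07).round(4));hl.append(cc)
    R[n,'holes']=hl
    for a,cc,m in blobs(sub((s<50)&(v>205),*bg),3): print("  white",a,cc.round(1),plane(im,cc,.078).round(4))
print(tri(T,R["top","red"],S,R["scene","red"]))
E
```

```text
top redtop 139 [298.3 183.2]
((298.2538757324219, 183.06922912597656), (7.893521785736084, 17.54115867614746), 15.255120277404785)
 steel 53 [303.7 171.5] [[299.1000061035156, 174.5], [301.0, 167.0], [307.79998779296875, 168.6999969482422], [305.8999938964844, 176.1999969482422]]
 steel 98 [295.2 203.2] [[289.8999938964844, 208.5], [292.8999938964844, 196.5], [300.3999938964844, 198.39999389648438], [297.3999938964844, 210.39999389648438]]
 ring ell ((416.0025939941406, 172.09422302246094), (50.00381088256836, 53.48182678222656), 121.48763275146484)
  hole 67 [401.1 161.3] [ 0.5522 -0.1325  0.07  ]
  hole 81 [415.7 172.3] [ 0.5262 -0.1653  0.07  ]
  hole 68 [430.7 183.1] [ 0.5011 -0.1989  0.07  ]
  white 13 [407. 143.] [ 0.5939 -0.1457  0.078 ]
  white 5 [369.  163.6] [ 0.5434 -0.0568  0.078 ]
  white 10 [366.1 178.7] [ 0.5078 -0.0496  0.078 ]
  white 4 [366.5 183.5] [ 0.4967 -0.0503  0.078 ]
  white 300 [381.4 210.3] [ 0.4355 -0.0828  0.078 ]
  white 4 [453.5 195.2] [ 0.4714 -0.2469  0.078 ]
  white 11 [427.1 199.4] [ 0.4613 -0.1865  0.078 ]
  white 297 [443.8 210.4] [ 0.4364 -0.223
[... 404 characters left out ...]
0.5]]
 ring ell ((198.08497619628906, 206.53431701660156), (35.4421501159668, 70.3387451171875), 80.11417388916016)
  hole 40 [193.5 195.3] [ 0.5037 -0.1978  0.07  ]
  hole 59 [198.8 207.6] [ 0.5304 -0.1648  0.07  ]
  hole 74 [205.8 221.2] [ 0.5569 -0.1294  0.07  ]
  white 16 [211.2 181.6] [ 0.46  -0.188  0.078]
  white 55 [246.3 203.8] [ 0.4907 -0.0877  0.078 ]
  white 236 [144.9 241.7] [ 0.6514 -0.1779  0.078 ]
  white 24 [183.5 227.4] [ 0.5947 -0.1458  0.078 ]
  white 7 [157.7 236.6] [ 0.6323 -0.1681  0.078 ]
  white 7 [214.3 242.4] [ 0.6031 -0.0765  0.078 ]
  white 38 [246.8 251.4] [ 0.5979 -0.0177  0.078 ]
(array([0.49206648, 0.10297933, 0.09313741]), np.float64(0.00018115535094376521))
```

```bash
python3 - <<'E'
from h import *;import pickle
d=pickle.load(open("v0.pkl","rb"));T=d["top"];S=d["scene"]
for nm,im,e in(("top",T,[(304.4,168.0),(293.6,209.5)]),("scene",S,[(361.8,239.7),(323,267)])):
    a,b=[plane(im,p,.043) for p in e];u=a-b
    print(nm,a.round(4),b.round(4),((a+b)/2).round(4),np.linalg.norm(u).round(4),np.degrees(np.arctan2(u[1],u[0])).round(1))
for im,p in((T,(298.3,183.2)),(S,(343.1,227.6))): print(plane(im,p,.093).round(4))
# block top long axis
for im,p in((T,(298.25,183.07,17.5,15.255+90)),(S,(343.3,227.4,20.6,51.34-90+90))):
  for sgn in(0,90):
    a=np.radians(p[3]+sgn);v=np.array([np.cos(a),np.sin(a)])*p[2]/2
    u=plane(im,np.array(p[:2])+v,.093)-plane(im,np.array(p[:2])-v,.093);print(np.linalg.norm(u).round(4),np.degrees(np.arctan2(u[1],u[0])).round(1))
# black stand
for im,bx in((T,(275,150,325,225)),(S,(300,225,385,295))):
    m=sub(hsv(im)[...,2]<70,*bx);b=max(blobs(m),key=lambda q:q[0]);ys,xs=np.where(b[2]);print(b[0],cv2.boxPoints(cv2.minAreaRect(np.c_[xs,ys].astype(np.float32))).round(1).tolist())
    for z in (.027,):print([plane(im,q,z).round(3).tolist() for q in cv2.boxPoints(cv2.minAreaRect(np.c_[xs,ys].astype(np.float32)))])
from rig import manip
from scipy.spatial.transform import Rotation as Rn
w,x,y,z=manip.get_state()["ee_rot"];print(Rn.from_quat([x,y,z,w]).as_matrix().round(3),manip.get_state()["position"])
E
```

```text
top [0.5415 0.0913 0.043 ] [0.4419 0.1149 0.043 ] [0.4917 0.1031 0.043 ] 0.1024 -13.3
scene [0.4513 0.1244 0.043 ] [0.5435 0.0915 0.043 ] [0.4974 0.1079 0.043 ] 0.0978 160.4
[0.492  0.1028 0.093 ]
[0.4919 0.103  0.093 ]
0.0397 166.1
0.0388 74.9
0.0457 50.6
0.044 -14.3
518 [[282.70001220703125, 215.10000610351562], [296.6000061035156, 161.60000610351562], [316.29998779296875, 166.6999969482422], [302.3999938964844, 220.3000030517578]]
[[0.431, 0.141, 0.027], [0.562, 0.111, 0.027], [0.55, 0.063, 0.027], [0.419, 0.095, 0.027]]
1427 [[300.29998779296875, 276.6000061035156], [356.79998779296875, 225.1999969482422], [379.3999938964844, 250.0], [322.79998779296875, 301.3999938964844]]
[[0.565, 0.061, 0.027], [0.399, 0.095, 0.027], [0.446, 0.157, 0.027], [0.597, 0.117, 0.027]]
[[-0.961  0.277 -0.001]
 [ 0.277  0.961 -0.002]
 [ 0.    -0.002 -1.   ]] [0.15915646 0.55205385 0.24152835]
```

Call:
move_arm(
  series=[
    [[0.0185, -0.025, -0.0045, 0, 0, 0.0025, 0.085], [0.0185, -0.025, -0.0045, 0, 0, 0.0025, 0.085], [0.0185, -0.025, -0.0045, 0, 0, 0.0025, 0.085], [0.0185, -0.025, -0.0045, 0, 0, 0.0025, 0.085], [0.0185, -0.025, -0.0045, 0, 0, 0.0025, 0.085], [0.0185, -0.025, -0.0045, 0, 0, 0.0025, 0.085], [0.0185, -0.025, -0.0045, 0, 0, 0.0025, 0.085], [0.0185, -0.025, -0.0045, 0, 0, 0.0025, 0.085], [0.0185, -0.025, -0.0045, 0, 0, 0.0025, 0.085], [0.0185, -0.025, -0.0045, 0, 0, 0.0025, 0.085], [0.0185, -0.025, -0.0045, 0, 0, 0.0025, 0.085], [0.0185, -0.025, -0.0045, 0, 0, 0.0025, 0.085], [0.0185, -0.025, -0.0045, 0, 0, 0.0025, 0.085], [0.0185, -0.025, -0.0045, 0, 0, 0.0025, 0.085], [0.0185, -0.025, -0.0045, 0, 0, 0.0025, 0.085], [0.0185, -0.025, -0.0045, 0, 0, 0.0025, 0.085], [0.0185, -0.025, -0.0045, 0, 0, 0.0025, 0.085], [0.0185, -0.025, -0.0045, 0, 0, 0.0025, 0.085], [0, 0, 0, 0, 0, 0, 0.085], [0, 0, 0, 0, 0, 0, 0.085]],
  ],
  newtons=60,
)

```text
clock: 1.77
position: [0.4927, 0.1013, 0.1606]
ee_rot: [-0.001, 0.119, 0.993, -0.0]
contact_force: [-0.8, 0.3, -0.5]
width: 0.085
```

Call:
move_arm(
  series=[
    [[0, 0.0015, -0.02, 0, 0, 0, 0.085], [0, 0, -0.02, 0, 0, 0, 0.085], [0, 0, -0.02, 0, 0, 0, 0.085], [0, 0, -0.014, 0, 0, 0, 0.085], [0, 0, -0.01, 0, 0, 0, 0.085], [0, 0, -0.008, 0, 0, 0, 0.085], [0, 0, -0.0065, 0, 0, 0, 0.085], [0, 0, 0, 0, 0, 0, 0.085]],
  ],
)

```text
clock: 2.43
position: [0.4916, 0.1044, 0.062]
ee_rot: [-0.001, 0.117, 0.993, -0.0]
contact_force: [-0.2, -0.6, -1.1]
width: 0.0848
```

```bash
python3 - <<'E'
from h import *;from rig import manip
im=manip.get_image("scene")
cv2.imwrite("pics/g1.png",cv2.resize(im["color"][140:310,240:480],None,fx=3,fy=3,interpolation=cv2.INTER_CUBIC)[:,:,::-1]);print(manip.get_state()["position"])
E
```

```text
[0.49210074 0.10431722 0.06267354]
```

View pics/g1.png

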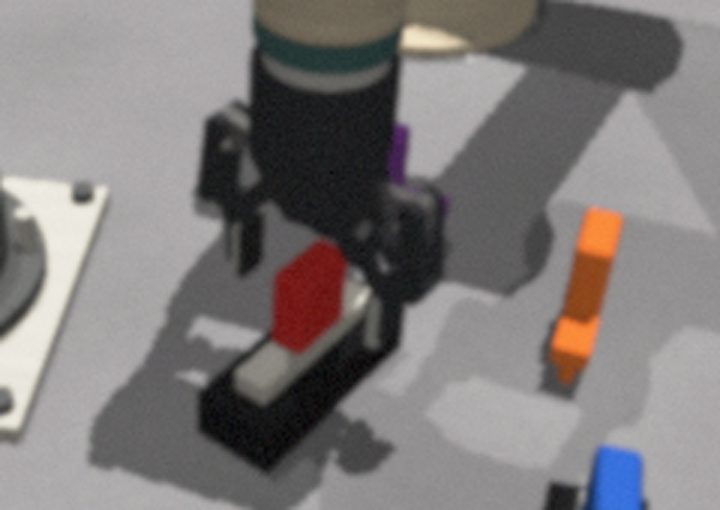

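Fingers straddle the red block (crop ~(310,290)), jaws across it, clear of the stand. Closing.

Call:
move_arm(
  series=[
    [[0, -0.001, 0, 0, 0, 0, 0.01], [0, 0, 0, 0, 0, 0, 0.01], [0, 0, 0, 0, 0, 0, 0.01], [0, 0, 0, 0, 0, 0, 0.01], [0, 0, 0, 0, 0, 0, 0.01], [0, 0, 0, 0, 0, 0, 0.01], [0, 0, 0, 0, 0, 0, 0.01], [0, 0, 0, 0, 0, 0, 0.01], [0, 0, 0, 0, 0, 0, 0.01], [0, 0, 0, 0, 0, 0, 0.01]],
  ],
  newtons=70,
)

```text
clock: 3.32
position: [0.4927, 0.1031, 0.0633]
ee_rot: [0.0, 0.118, 0.993, 0.0]
contact_force: [-1.2, 0.6, 5.8]
width: 0.021
```

Call:
move_arm(
  series=[
    [[0, 0, 0.005, 0, 0, 0, 0.01], [0, 0, 0.01, 0, 0, 0, 0.01], [0, 0, 0.015, 0, 0, 0, 0.01], [0, 0, 0.02, 0, 0, 0, 0.01], [0, 0, 0.025, 0, 0, 0, 0.01], [0, 0, 0.025, 0, 0, 0, 0.01], [0, 0, 0.01, 0, 0, 0, 0.01], [0, 0, 0, 0, 0, 0, 0.01]],
  ],
)

```text
clock: 3.98
position: [0.4937, 0.1031, 0.1748]
ee_rot: [0.002, 0.118, 0.993, 0.0]
contact_force: [0.1, -0.1, -3.6]
width: 0.0212
```

```bash
python3 - <<'E'
from h import *;from rig import manip
im=manip.get_image("scene")
cv2.imwrite("pics/g2.png",cv2.resize(im["color"][140:310,240:480],None,fx=3,fy=3,interpolation=cv2.INTER_CUBIC)[:,:,::-1]);s=manip.get_state();print(s["position"],s["qpos"].round(3),s["contact_force"])
E
```

```text
[0.49250775 0.1029761  0.17298932] [ 0.068  0.219  1.766 -0.     1.155 -1.267] [-0.72565952 -0.24105031 -2.9309107 ]
```

View pics/g2.png

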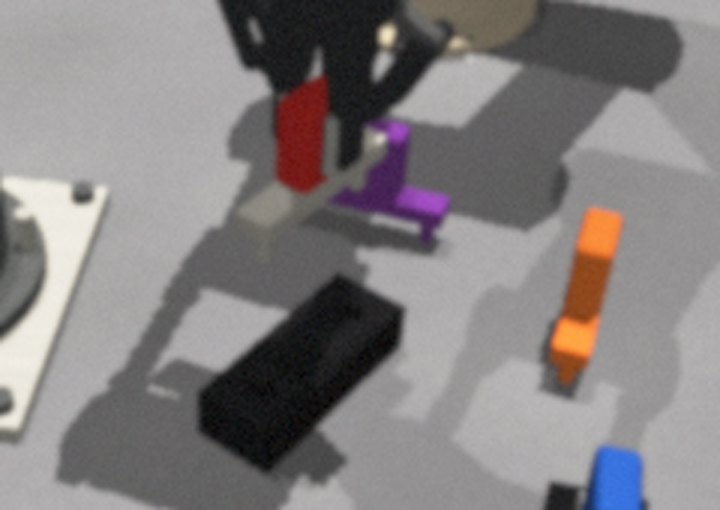

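Call:
move_arm(
  series=[
    [[0.0017, -0.0135, 0, 0, 0, -0.0996, 0.01], [0.0017, -0.0135, 0, 0, 0, -0.0996, 0.01], [0.0017, -0.0135, 0, 0, 0, -0.0996, 0.01], [0.0017, -0.0135, 0, 0, 0, -0.0996, 0.01], [0.0017, -0.0135, 0, 0, 0, -0.0996, 0.01], [0.0017, -0.0135, 0, 0, 0, -0.0996, 0.01], [0.0017, -0.0135, 0, 0, 0, -0.0996, 0.01], [0.0017, -0.0135, 0, 0, 0, -0.0996, 0.01], [0.0017, -0.0135, 0, 0, 0, -0.0996, 0.01], [0.0017, -0.0135, 0, 0, 0, -0.0996, 0.01], [0.0017, -0.0135, 0, 0, 0, -0.0996, 0.01], [0.0017, -0.0135, 0, 0, 0, -0.0996, 0.01], [0.0017, -0.0135, 0, 0, 0, -0.0996, 0.01], [0.0017, -0.0135, 0, 0, 0, -0.0996, 0.01], [0.0017, -0.0135, 0, 0, 0, -0.0996, 0.01], [0.0017, -0.0135, 0, 0, 0, -0.0996, 0.01], [0.0017, -0.0135, 0, 0, 0, -0.0996, 0.01], [0.0017, -0.0135, 0, 0, 0, -0.0996, 0.01], [0.0017, -0.0135, 0, 0, 0, -0.0996, 0.01], [0.0017, -0.0135, 0, 0, 0, -0.0996, 0.01]],
  ],
)

```text
clock: 5.7
position: [0.5249, -0.167, 0.17]
ee_rot: [-0.002, 0.899, 0.439, -0.002]
contact_force: [-0.1, -0.1, -2.9]
width: 0.0211
```

Call:
move_arm(
  series=[
    [[0, 0, -0.01, 0, 0, 0, 0.01], [0, 0, 0, 0, 0, 0, 0.01], [0, 0, 0, 0, 0, 0, 0.01]],
  ],
)

```text
clock: 5.95
position: [0.5245, -0.1657, 0.1603]
ee_rot: [-0.002, 0.897, 0.442, -0.002]
contact_force: [-0.2, 0.3, -3.6]
width: 0.021
```

```bash
python3 - <<'E'
from h import *;from rig import manip;import pickle
d={n:manip.get_image(n) for n in("scene","top")};pickle.dump(d,open("v1.pkl","wb"))
c=lambda im,x,y:cv2.resize(im["color"][y:y+130,x:x+130],(400,400),interpolation=cv2.INTER_CUBIC)
cv2.imwrite("pics/p1.png",np.hstack([c(d["scene"],130,130),c(d["top"],350,110)])[:,:,::-1]);s=manip.get_state();print(s["position"],s["qpos"].round(3),s["contact_force"],s["ee_rot"].round(4))
E
```

```text
[ 0.52564079 -0.16589243  0.161794  ] [-0.432  0.299  1.682  0.     1.163  0.223] [-0.50784577 -0.8988549  -3.190876  ] [-1.00e-03  8.97e-01  4.42e-01 -6.00e-04]
```

View pics/p1.png

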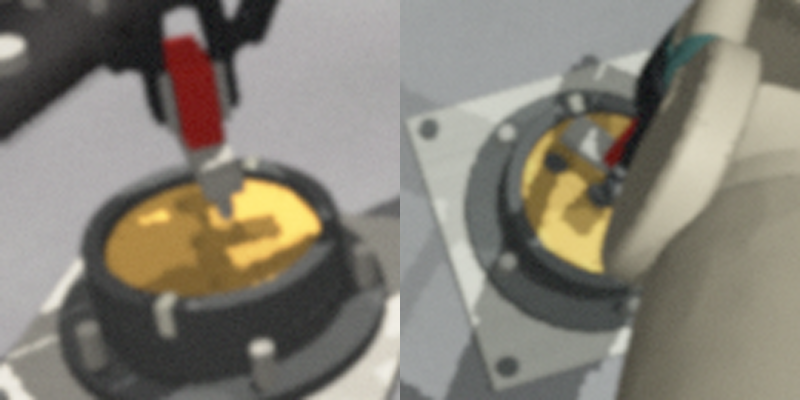

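```bash
python3 - <<'E'
from h import *;import pickle
d=pickle.load(open("v1.pkl","rb"))
def cr(n,X):
    x0,y0,o=(130,130,0) if n=="scene" else (350,110,400)
    return ((proj(d[n],X)-[x0,y0])*400/130+[o,0]).round(0)
c=np.array([.5256,-.166,0]);u=np.array([np.cos(np.radians(52.5)),np.sin(np.radians(52.5)),0]);v=np.array([-u[1],u[0],0])
z=.128
print("pinbot",cr("scene",c+.042*u+[0,0,z-.02]))
for s in(-1,1):
  for n in d: print(n,"barend",[cr(n,c+.053*u+s*.011*v+[0,0,z+h]) for h in(0,.014)])
E
```

```text
pinbot [225. 220.]
scene barend [array([206., 206.]), array([202., 185.])]
top barend [array([572., 114.]), array([576., 107.])]
scene barend [array([246., 196.]), array([242., 175.])]
top barend [array([554., 137.]), array([558., 131.])]
```

Call:
move_arm(
  series=[
    [[0.0015, 0, -0.01, 0, 0, 0, 0.01], [0, 0, -0.01, 0, 0, 0, 0.01], [0, 0, -0.01, 0, 0, 0, 0.01], [0, 0, 0, 0, 0, 0, 0.01], [0, 0, 0, 0, 0, 0, 0.01]],
  ],
)

```text
clock: 6.47
position: [0.5271, -0.1664, 0.1316]
ee_rot: [-0.001, 0.897, 0.441, -0.001]
contact_force: [-0.7, -0.9, -3.5]
width: 0.0212
```

```bash
python3 - <<'E'
from h import *;from rig import manip;import pickle
d={n:manip.get_image(n) for n in("scene","top")};pickle.dump(d,open("v1.pkl","wb"))
c=lambda im,x,y,s:cv2.resize(im["color"][y:y+s,x:x+s],(400,400),interpolation=cv2.INTER_CUBIC)
cv2.imwrite("pics/p2.png",np.hstack([c(d["scene"],150,150,100),c(d["top"],380,130,60)])[:,:,::-1]);s=manip.get_state();print(s["position"],s["contact_force"],s["ee_rot"].round(4))
E
```

```text
[ 0.52801117 -0.16699554  0.13280676] [-0.03449174 -0.11313273 -1.69700117] [1.000e-04 8.974e-01 4.413e-01 1.000e-04]
```

View pics/p2.png

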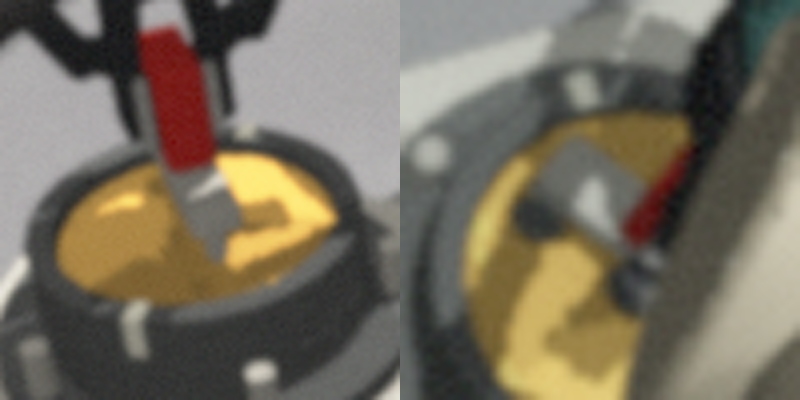

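```bash
python3 - <<'E'
from h import *;import pickle
T=pickle.load(open("v1.pkl","rb"));S=T["scene"];T=T["top"]
print(plane(T,(402.5,154.3),.113))
a,b=plane(T,(405.5,150.2),.113),plane(T,(399.5,158.5),.113);print(a,b,np.degrees(np.arctan2(*(a-b)[:2][::-1]))) 
print(plane(S,(150+217/4,150+258/4),.079), "pin bottom expect", .5275+.042*.609,-.1665+.042*.793)
E
```

```text
[ 0.55493195 -0.12631517  0.113     ]
[ 0.56447266 -0.13329015  0.113     ] [ 0.5452049  -0.11936426  0.113     ] -35.85774099134543
[ 0.55139074 -0.13534     0.079     ] pin bottom expect 0.553078 -0.133194
```

Call:
move_arm(
  series=[
    [[0, 0.0015, -0.006, 0, 0, 0, 0.01], [0, 0, -0.006, 0, 0, 0, 0.01], [0, 0, -0.005, 0, 0, 0, 0.01], [0, 0, 0, 0, 0, 0, 0.01]],
  ],
)

```text
clock: 6.9
position: [0.5269, -0.1651, 0.1145]
ee_rot: [-0.001, 0.897, 0.441, -0.001]
contact_force: [0.3, -0.3, -3.7]
width: 0.0212
```

No contact: the pins are now below the ring's face (underside ≈0.081). On down.

Call:
move_arm(
  series=[
    [[0, 0, -0.005, 0, 0, 0, 0.01], [0, 0, -0.004, 0, 0, 0, 0.01], [0, 0, -0.002, 0, 0, 0, 0.01], [0, 0, 0, 0, 0, 0, 0.01], [0, 0, 0, 0, 0, 0, 0.01]],
  ],
)

```text
clock: 7.32
position: [0.5278, -0.1655, 0.1047]
ee_rot: [-0.0, 0.897, 0.441, -0.0]
contact_force: [-1.4, -0.6, -2.3]
width: 0.0213
```

Call:
move_arm(
  series=[
    [[0, 0, -0.001, 0, 0, 0, 0.01], [0, 0, -0.001, 0, 0, 0, 0.01], [0, 0, 0, 0, 0, 0, 0.01], [0, 0, 0, 0, 0, 0, 0.01]],
  ],
)

```text
clock: 7.65
position: [0.5279, -0.1655, 0.1029]
ee_rot: [0.0, 0.897, 0.441, 0.0]
contact_force: [-0.3, 0.6, -3.2]
width: 0.0212
```

```bash
python3 - <<'E'
from h import *;from rig import manip;import pickle
d={n:manip.get_image(n) for n in("scene","top")}
c=lambda im,x,y,s:cv2.resize(im["color"][y:y+s,x:x+s],(400,400),interpolation=cv2.INTER_CUBIC)
cv2.imwrite("pics/p3.png",np.hstack([c(d["scene"],150,150,100),c(d["top"],380,130,60)])[:,:,::-1])
for i in range(3):
  s=manip.get_state();print(s["position"],s["contact_force"],s["moment"])
  manip.get_image("top")
E
```

```text
[ 0.52791654 -0.16552196  0.10290683] [-0.67324629  0.55035165 -2.83687786] [-0.01052386 -0.02446495  0.00234408]
[ 0.5279042  -0.16553408  0.1029011 ] [ 0.01607812  0.31591044 -3.86014231] [-0.05266793  0.04038634 -0.07182677]
[ 0.52789923 -0.16550484  0.10290147] [ 0.61739265  0.28942337 -2.68425319] [0.03845815 0.00502653 0.00690172]
```

View pics/p3.png

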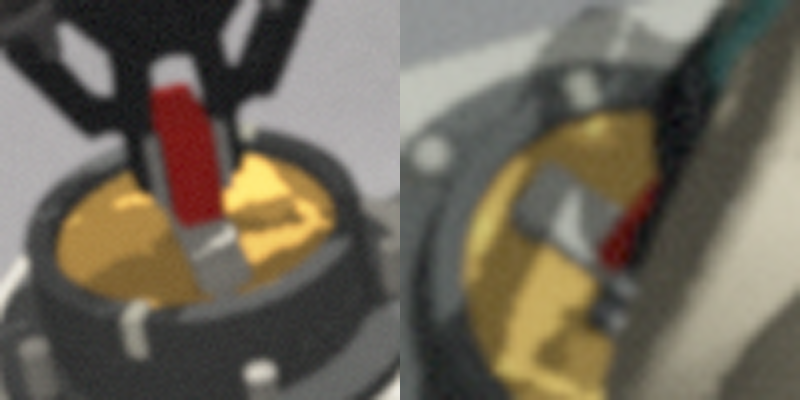

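Call:
move_arm(
  series=[
    [[0, 0, -0.001, 0, 0, 0, 0.01], [0, 0, -0.001, 0, 0, 0, 0.01], [0, 0, 0, 0, 0, 0, 0.01], [0, 0, 0, 0, 0, 0, 0.01]],
  ],
)

```text
clock: 8.23
position: [0.528, -0.1655, 0.1013]
ee_rot: [0.0, 0.897, 0.441, 0.0]
contact_force: [-0.5, 1.2, 2.3]
width: 0.0216
```

Call:
move_arm(
  series=[
    [[-0.0005, 0, 0.0005, 0, 0, -0.02, 0.01], [0, 0, 0, 0, 0, -0.04, 0.01], [0, 0, 0, 0, 0, -0.05, 0.01], [0, 0, 0, 0, 0, -0.05, 0.01], [0, 0, 0, 0, 0, -0.05, 0.01], [0, 0, 0, 0, 0, -0.05, 0.01], [0, 0, 0, 0, 0, -0.05, 0.01], [0, 0, 0, 0, 0, -0.05, 0.01], [0, 0, 0, 0, 0, -0.05, 0.01], [0, 0, 0, 0, 0, -0.05, 0.01], [0, 0, 0, 0, 0, -0.04, 0.01], [0, 0, 0, 0, 0, 0, 0.01]],
  ],
)

```text
clock: 9.23
position: [0.5274, -0.1655, 0.1013]
ee_rot: [0.0, 0.979, 0.205, 0.0]
contact_force: [1.1, 0.4, -0.1]
width: 0.021
```

```bash
python3 - <<'E'
from h import *;from rig import manip;import pickle
d={n:manip.get_image(n) for n in("scene","top")}
c=lambda im,x,y,s:cv2.resize(im["color"][y:y+s,x:x+s],(400,400),interpolation=cv2.INTER_CUBIC)
cv2.imwrite("pics/p4.png",np.hstack([c(d["scene"],150,150,100),c(d["top"],380,130,60)])[:,:,::-1])
for i in range(3):
  s=manip.get_state();x,y=s["ee_rot"][1:3];print(s["position"],s["contact_force"],s["moment"],np.degrees(np.arctan2(y*y-x*x,2*x*y)))
  manip.get_image("top")
E
```

```text
[ 0.52745153 -0.16547442  0.10133572] [ 0.77073345  1.06636752 -0.35057128] [-0.00353444  0.03851401 -0.04641909] -66.27316481515649
[ 0.52743659 -0.16543814  0.10130944] [-0.59683454  0.39478599 -1.37042441] [ 0.05504943  0.04708372 -0.02500913] -66.26967691961552
[ 0.52740988 -0.16547289  0.10132593] [0.33489946 0.33525145 0.13206244] [0.06999735 0.05164557 0.00020966] -66.27678118157166
```

View pics/p4.png

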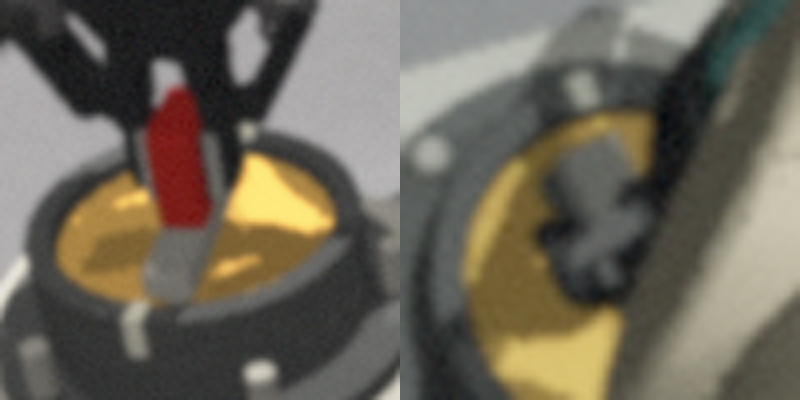

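Call:
move_arm(
  series=[
    [[0, 0, 0, 0, 0, -0.03, 0.01], [0, 0, 0, 0, 0, -0.03, 0.01], [0, 0, 0, 0, 0, -0.03, 0.01], [0, 0, 0, 0, 0, -0.03, 0.01], [0, 0, 0, 0, 0, 0, 0.01], [0, 0, 0, 0, 0, 0, 0.01]],
  ],
)

```text
clock: 9.98
position: [0.5274, -0.1653, 0.1013]
ee_rot: [-0.0, 0.989, 0.147, 0.0]
contact_force: [-0.1, 0.6, -0.5]
width: 0.0211
```

```bash
cat > st.py <<'E'
from h import *;from rig import manip
m=[]
for i in range(4):
  s=manip.get_state();x,y=s["ee_rot"][1:3];m.append(np.r_[s["moment"],s["contact_force"],s["position"],np.degrees(np.arctan2(y*y-x*x,2*x*y))])
  manip.get_image("top")
print(np.mean(m,0).round(4))
E
python3 st.py
```

```text
[ 1.59600e-01  2.64000e-02 -4.65000e-02  1.07600e-01  9.22600e-01
 -5.17500e-01  5.27400e-01 -1.65400e-01  1.01300e-01 -7.31404e+01]
```

Call:
move_arm(
  series=[
    [[0, 0, 0, 0, 0, -0.03, 0.01], [0, 0, 0, 0, 0, -0.03, 0.01], [0, 0, 0, 0, 0, -0.02, 0.01], [0, 0, 0, 0, 0, 0, 0.01], [0, 0, 0, 0, 0, 0, 0.01]],
  ],
)

```text
clock: 10.6
position: [0.5274, -0.1653, 0.1013]
ee_rot: [-0.0, 0.994, 0.107, 0.0]
contact_force: [0.4, 1.7, -0.4]
width: 0.0213
```

```bash
python3 st.py
```

```text
[ 3.16200e-01  9.60000e-03 -3.31000e-02  4.80000e-01  1.46170e+00
  7.95000e-02  5.27400e-01 -1.65300e-01  1.01300e-01 -7.77412e+01]
```

Call:
move_arm(
  series=[
    [[0, 0, 0, 0, 0, -0.03, 0.01], [0, 0, 0, 0, 0, -0.03, 0.01], [0, 0, 0, 0, 0, -0.02, 0.01], [0, 0, 0, 0, 0, 0, 0.01], [0, 0, 0, 0, 0, 0, 0.01]],
  ],
)

```text
clock: 11.22
position: [0.5274, -0.1653, 0.1013]
ee_rot: [-0.0, 0.998, 0.067, -0.0]
contact_force: [1.1, 3.0, 0.9]
width: 0.0212
```

```bash
python3 st.py; python3 - <<'E'
from h import *;from rig import manip;import pickle
d={n:manip.get_image(n) for n in("scene","top")}
c=lambda im,x,y,s:cv2.resize(im["color"][y:y+s,x:x+s],(400,400),interpolation=cv2.INTER_CUBIC)
cv2.imwrite("pics/p5.png",np.hstack([c(d["scene"],150,150,100),c(d["top"],380,130,60)])[:,:,::-1])
E
```

```text
[ 5.65300e-01 -6.81000e-02  3.08400e-01  4.37600e-01  2.86020e+00
  2.31800e-01  5.27400e-01 -1.65300e-01  1.01300e-01 -8.22982e+01]
```

View pics/p5.png

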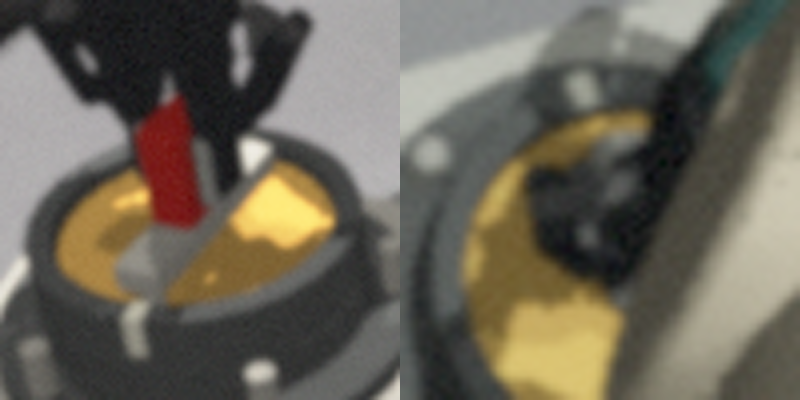

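Call:
move_arm(
  series=[
    [[0, 0, 0, 0, 0, -0.025, 0.01], [0, 0, 0, 0, 0, -0.02, 0.01], [0, 0, 0, 0, 0, 0, 0.01], [0, 0, 0, 0, 0, 0, 0.01]],
  ],
)

```text
clock: 11.85
position: [0.5274, -0.1655, 0.1014]
ee_rot: [0.0, 0.999, 0.045, -0.0]
contact_force: [1.3, 3.9, -0.6]
width: 0.0215
```

```bash
python3 st.py
```

```text
[ 7.23600e-01 -6.80000e-02  1.61650e+00  8.41200e-01  3.65780e+00
 -3.69400e-01  5.27400e-01 -1.65500e-01  1.01400e-01 -8.48178e+01]
```

Moment jumped to 1.6 N·m (friction is 0.15), so the ring is at its stop. I'll relieve the load, release and lift.

Call:
move_arm(
  series=[
    [[0, 0, 0, 0, 0, 0.03, 0.01], [0, 0, 0, 0, 0, 0.03, 0.01], [0, 0, 0, 0, 0, 0, 0.01], [0, 0, 0, 0, 0, 0, 0.03], [0, 0, 0, 0, 0, 0, 0.05], [0, 0, 0, 0, 0, 0, 0.06], [0, 0, 0, 0, 0, 0, 0.06], [0, 0, 0, 0, 0, 0, 0.06]],
  ],
)

```text
clock: 12.72
position: [0.5274, -0.1658, 0.1014]
ee_rot: [0.0, 0.997, 0.074, 0.0]
contact_force: [-0.4, 0.2, 0.0]
width: 0.0599
```

Call:
move_arm(
  series=[
    [[0, 0, 0.005, 0, 0, 0, 0.06], [0, 0, 0.01, 0, 0, 0, 0.06], [0, 0, 0.02, 0, 0, 0, 0.06], [0, 0, 0.025, 0, 0, 0, 0.06], [0, 0, 0.025, 0, 0, 0, 0.06], [0, 0, 0.025, 0, 0, 0, 0.06], [-0.025, 0.01, 0.02, 0, 0, 0, 0.06], [-0.03, 0.01, 0.01, 0, 0, 0, 0.06], [-0.03, 0.01, 0, 0, 0, 0, 0.06], [-0.03, 0.02, 0, 0, 0, 0, 0.06], [-0.03, 0.02, 0, 0, 0, 0, 0.06], [-0.02, 0.03, 0, 0, 0, 0, 0.06], [0, 0.035, 0, 0, 0, 0, 0.06], [0, 0.035, 0, 0, 0, 0, 0.06], [0, 0.035, 0, 0, 0, 0, 0.06], [0, 0.035, 0, 0, 0, 0, 0.06], [0, 0.035, 0, 0, 0, 0, 0.06], [0, 0, 0, 0, 0, 0, 0.06], [0, 0, 0, 0, 0, 0, 0.06]],
  ],
)

```text
clock: 14.3
position: [0.3622, 0.111, 0.2422]
ee_rot: [0.0, 0.997, 0.077, 0.001]
contact_force: [-0.4, 0.6, -0.7]
width: 0.0604
```

```bash
python3 - <<'E'
from h import *;from rig import manip;import pickle
d={n:manip.get_image(n) for n in("scene","top")};pickle.dump(d,open("v2.pkl","wb"))
c=lambda im,x,y,s:cv2.resize(im["color"][y:y+s,x:x+s],(400,400),interpolation=cv2.INTER_CUBIC)
cv2.imwrite("pics/p6.png",np.hstack([c(d["scene"],150,150,100),c(d["top"],380,130,80)])[:,:,::-1])
E
```

```text
(no output)
```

View pics/p6.png

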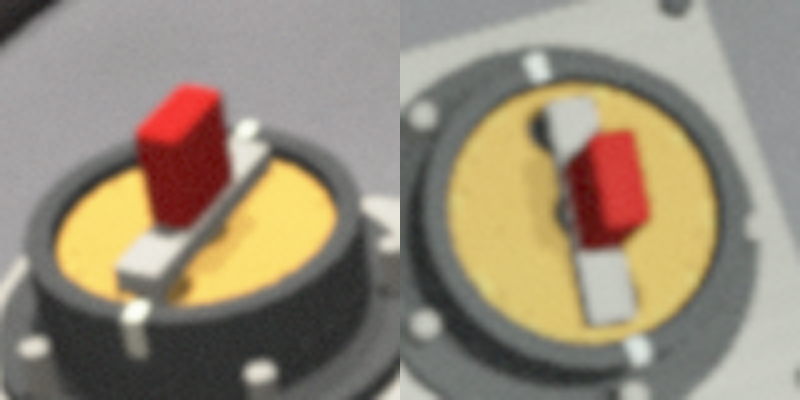

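```bash
python3 - <<'E'
from h import *;import pickle
d=pickle.load(open("v2.pkl","rb"));T=d["top"];S=d["scene"]
a,b=plane(T,(414.4,149.4),.084),plane(T,(422,195),.084);print(a,b,(a+b)/2,np.linalg.norm(a-b),np.degrees(np.arctan2(*(a-b)[:2][::-1])))
for n,im in d.items():
    H=hsv(im).astype(int);m=((H[...,0]<8)|(H[...,0]>172))&(H[...,1]>120)&(H[...,2]>(215 if n=="scene" else 190))
    m=sub(m,*((180,165,210,210) if n=="scene" else (405,150,435,185)))
    q=max(blobs(m),key=lambda q:q[0]);print(n,q[0],q[1]);d[n]["c"]=q[1]
print(tri(T,T["c"],S,S["c"]))
for sg in(1,-1):
  for ang in(17.2,25):
    u=np.array([np.cos(np.radians(ang)),np.sin(np.radians(ang)),0])
    pts=np.array([.527,-.166,.07])+sg*.042*u
    print(sg,ang,[((proj(T,pts+.012*np.array([np.cos(t),np.sin(t),0]))-[380,130])*5+[400,0]).round().tolist() for t in np.linspace(0,2*np.pi,9)[:-1]])
E
```

```text
[ 0.57659385 -0.16073406  0.084     ] [ 0.46993989 -0.17370282  0.084     ] [ 0.52326687 -0.16721844  0.084     ] 0.10743954231018625 6.932931962185357
scene 142 [193.96478873 177.5915493 ]
top 134 [423.67164179 165.1119403 ]
(array([ 0.52545459, -0.16747129,  0.13140399]), np.float64(0.0010748533571036294))
1 17.2 [[549.0, 101.0], [531.0, 108.0], [524.0, 126.0], [532.0, 144.0], [551.0, 151.0], [569.0, 144.0], [576.0, 127.0], [567.0, 109.0]]
1 25 [[538.0, 106.0], [520.0, 113.0], [513.0, 130.0], [521.0, 148.0], [540.0, 155.0], [558.0, 148.0], [564.0, 131.0], [556.0, 113.0]]
-1 17.2 [[609.0, 270.0], [591.0, 277.0], [584.0, 295.0], [593.0, 313.0], [612.0, 321.0], [630.0, 314.0], [637.0, 296.0], [628.0, 277.0]]
-1 25 [[621.0, 266.0], [603.0, 273.0], [596.0, 291.0], [604.0, 309.0], [623.0, 317.0], [641.0, 309.0], [648.0, 291.0], [640.0, 273.0]]
```

The ring hole beside the bar (left edge about (530,128) in the right half) matches the prediction for the stop (524), not for 8° short of it (513). Spanner centre is about 2 mm off the ring's centre and its top is at 0.131 m (seated: 0.134). The gripper is well away, so I'm handing in.

```bash
python3 - <<'E'
from rig import manip
print(manip.sign_off())
E
```

```text
the job is handed in; nothing more can be done
None
```

I took the red spanner from its stand and set both pins into the ring's outer holes. I turned it clockwise about 47° (12° of that was pin play and windup) until the moment rose to about 1.6 N·m at the stop. Then I eased back, let go, moved the arm clear and handed in at about 14.5 s. The hand-in reports no verdict.

**Last checks:**
- **Ring:** the visible hole edge matches the white-mark position to about 1 px. The image cannot show it more closely, because the bar covers most of the hole.
- **Spanner position:** it stands seated and upright, about 2 mm from the ring's centre by triangulation. The top-view bar ends put it about 4 mm off. The grip top measured 0.131 m against 0.134 m expected, within measurement error.
- **Bar angle:** the bar lies about 10° off the hole line, because of the pin play; the limit is 17°.
- **Blue spanner:** I never went near it, and I did not measure it again at the end.

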